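Check the travel of two hand brake levers

TASK

These two trolley brake handles need their travel checked. With the outside of your fingers, press the long lever in towards its bar until it comes up against its stop, keep it there for about a second, and let it spring back out; then press the short lever in to its stop in the same way and finish while still holding it there, so that the gap to the bar can be looked at. Only press from the outer side of the levers, do not grip them, touch the bars or force the stops, and leave the other things on the table where they are.

Things in the scene. Friction and masses are not known exactly. Their poses are not given: they have to be found in the camera images.
- long_stand: bench stand of the long-lever handle, fixed: grey base plate 84 x 179 x 12 mm, two posts, and on them a bar 185 mm long. Origin: centre of the plate's underside; z up, y along the bar, x across it from the lever side (facing the robot, yaw within 20 degrees) to the far side. Bar axis 110 mm up at x = 0; the clamp with the lever's pivot at the bar's -y end. Highest part 133 mm up
- short_stand: bench stand of the handle with the short lever, the same build: base plate 84 x 144 x 12 mm, bar 150 mm long, axes as for long_stand, but mirrored: the clamp with the lever's pivot is at the bar's +y end and the lever runs to -y
- long_bar: the bar of the long-lever handle: steel tube with black ribbed rubber grip of radius 14 mm. Origin: middle of its axis; y along it. Not to be touched
- short_bar: the bar of the short-lever handle, likewise radius 14 mm. Not to be touched
- long_lever (a joint): swing of the long lever about its upright pivot: 0 = out at rest, 0.28 rad = in against its stop, where the lever is parallel to its bar with a gap of about 15 mm left between them. A spring brings it back to 0; pressed at point long_press it takes about 1.2 N to start and 4 N to reach the stop; the stop is firm
- short_lever (a joint): swing of the short lever: 0 = out at rest, 0.34 rad = in against its stop, parallel to its bar with a gap of about 15 mm left. Spring return; at point short_press about 1.1 N to start and 4 N to reach the stop; the stop is firm
- long_press (a point): point to press: on the outer face of the long lever's blade, mid-height, 90 mm from the pivot axis. Aluminium blade 10 mm thick, 20 mm high, 125 mm long, round end of radius 11 mm. The point turns with the lever: +x square to the blade, inwards to the bar (the way to press), +y along the blade away from the pivot, z up. Free space in front of and below the blade
- short_press (a point): point to press: on the outer face of the short lever's blade, 56 mm from the pivot axis, at mid-height. Blade 10 mm thick, 20 mm high, 78 mm long with a round end of radius 11 mm. The point turns with the lever: +x square to the blade, inwards to the bar, and here -y runs along the blade away from the pivot
- long_pivot (a point): pivot of the long lever: on its upright axis, at the lever's mid-height (110 mm over the table). Pressed in, the lever turns clockwise seen from above
- short_pivot (a point): pivot of the short lever, likewise at mid-height; pressed in, the lever turns anticlockwise seen from above
- mid_brush: bystander: brush with a red handle, 125 x 32 x 12 mm, lying loose between the two stands; origin at the centre of its underside
- oval_spoon: bystander: bamboo spoon, 178 x 28 x 12 mm, lying loose at the front
- dish: bystander: small glass dish, 55 mm across, 19 mm high, loose
- loupe: bystander: magnifying glass with a wooden handle, 52 x 133 x 12 mm, lying loose
- small_rock: bystander: small brown rock, 30 x 60 x 24 mm, loose behind
- jar: bystander: glass jar with a cork, 44 mm across, 70 mm high, standing loose behind
Not all that is in view belongs to the job. What is shaped like the short_stand but red is not meant.

How it is judged:
By the outcome, as a careful person would: the job done as asked, in the order asked, and still so for the second after the job is handed in, while the arm keeps its last pose, push and grip.
It also fails if it takes over 48 s, if anything falls off the work surface, if the arm or the gripper's body presses on something with over 40 N, if the wrist force passes 120 N, or if a joint passes its speed limit or range.

ROBOT

A 7-joint arm with a two-finger parallel gripper is mounted at the origin on a cart in front of the work surface, level with it; the furniture and walls round the work are solid. World frame = base frame: x ahead of the robot, y to its left, z up, the work surface at z = 0. Lengths are in m, angles in rad, forces in N, time in s.
With the tool pointing down it reaches from about 0.425 to 0.875 m from the base axis. Payload 4.7 kg.
Tool frame: the origin (TCP) lies midway between the tips of the shut fingers; the grasp point (between the pads) lies 19 mm behind it (ctrl.grip_depth is the distance from the TCP to the grasp point, in m); z points along the fingers, y is the direction in which the jaws open and shut (so a half turn about z gives the same grasp; the last joint's range is limited). The gripper opens to 87 mm and grips with 3 to 60 N. Pads are 19 mm wide; open, the fingers measure 117 mm over their backs; the gripper's body (75 mm by 190 mm) begins 51 mm behind the grasp point.
Start: joints at [-1.21, 0.321, -0.07, 1.45, 0.023, 1.371, -0.057], TCP at [0.221, 0.611, 0.189] pointing down, gripper open.
Joint ranges: [-2.86, 2.86], [-0.3, 2.09], [-1.38, 1.24], [0.06, 2.45], [-1.56, 4.7], [0.09, 2.05], [-2.69, 2.69]. Speed limits (rad/s): [2.57, 2.57, 3.14, 3.14, 3.14, 3.14, 3.14].

INTERFACE

Orientations are given as a rotation vector (axis times angle).
In Python, from bench import ctrl gives the robot as it stands. The module is installed in compiled form; this text tells all that it offers.
- The arm moves only by the shell command python3 -m inch 'ROWS' [FORCE]. ROWS is JSON, a list of rows, each a list of 5 numbers: the opening, from -1 (shut) to 1 (fully open), so that 0 is half open, then the shift along the tool's x, y, z in mm, then the turn about the tool's z in rad. In form: [[fingers, tx, ty, tz, twist], ...]. A call has 1 to 5 rows; each row shifts and turns the pose as measured when the row begins, along the tool's axes as they then stand; what a row does not reach is not made up. A row lasts 1/8 s, in which the tool goes at most 62.5 mm and 10.7 degrees, less where a joint would pass 70% of its speed; a pose out of reach is approached as far as the arm can. A call is refused whole if a number of a shift passes 62.5 or a number of a turn 0.188, either way. A call with a gripper value outside its range is refused whole. The fingers move at their own pace and stop on an object; FORCE is the grip in N (left out, the last holds). Time passes only in rows, so rows that do not move let the fingers close. It gives the time, the measured TCP pose, the force and the opening at its end, in the units of the state.
- ctrl.get_state(): the state, without advancing time (a new reading comes with each control period).
- ctrl.get_image(name): name is "scene" or "top" or "wrist"; returns a dict with "color" (384x512x3 uint8, red, green, blue), "range_z" (384x512 float32, m along the optical axis (not along the pixel's ray), 0 where there is no reading), "K" (3x3 intrinsics, pixels), "distortion" ([k1, k2, p1, p2, k3] as OpenCV has them; the pictures are not rectified), "R" (3x3) and "t" (3): a world point X has camera coordinates R X + t. Camera axes: x right, y down, z forward; pixel columns grow to the right and rows downward; lengths in m; the calibration is good to about 2 mm. A picture is of the moment at which its call begins.
- ctrl.close_job(): hands the job in, once; it reports no verdict.
The state is a dict: "time": time; "joint_positions": joint angles; "qd": joint speeds; "joint_torque": joint torques, N m; "position": TCP position; "tool_rot": TCP orientation; "ft_force": force on the tool from outside, world axes, zero at the start; "torque": the same for the moment, N m; "grip_width": opening from 0.0 (shut) to 1.0 (fully open).
Only numpy, scipy, OpenCV 4.12 (cv2) and the standard library are available. Lean on these libraries where they do the work, as an engineer would, in place of code of your own. Each camera call takes 0.05 s, during which the arm holds its last target. There are 200 camera calls.

## Working session

There is one attempt and no reset: what is moved stays moved. The work goes in short steps, Python scripts to look and compute and a shell command to move; the robot and the scene stay as the last step left them, time stands still between calls to the robot, and variables do not carry over. Pictures are saved under pics/ and viewed, about 8 in all and at most 12, crops included, and the job is handed in when it is done.

```bash
mkdir -p pics; python3 - <<'E'
from bench import ctrl
import cv2,numpy as np
s=ctrl.get_state();print(s)
for n in("scene","top"):
    d=ctrl.get_image(n);np.savez(f"{n}0.npz",**d);cv2.imwrite(f"pics/{n}0.png",cv2.resize(d["color"][:,:,::-1],(800,600)))
    print(n,d["K"].tolist(),d["R"].tolist(),d["t"],d["distortion"])
E
```

```text
{'time': 0.0, 'joint_positions': array([-1.20986032,  0.32178352, -0.07007644,  1.45166617,  0.02262459,
        1.37077631, -0.05689678]), 'qd': array([-0.00052156,  0.00069119, -0.00063288,  0.0015148 ,  0.00028889,
        0.00069372, -0.00193586]), 'joint_torque': array([-4.91301557e-05, -4.91282845e+01, -4.03854540e-01, -3.12531137e+01,
       -6.38217176e-02,  4.36741335e-02,  1.70588742e-04]), 'position': array([0.22080934, 0.61070419, 0.18799157]), 'tool_rot': array([-5.42000708e-01, -3.09428537e+00,  2.88426544e-03]), 'ft_force': array([-0.01103596,  0.03962473,  0.13862174]), 'torque': array([-0.00828123, -0.01291218, -0.01860804]), 'grip_width': 0.9972463665810559}
scene [[435.1063857727963, 0.0, 257.9012097804146], [0.0, 435.1063857727963, 191.59952929772825], [0.0, 0.0, 1.0]] [[0.4761894154202085, -0.8790952780430933, 0.02085983614740968], [-0.3419091098712886, -0.20695696728833654, -0.9166607738295763], [0.8101492462681079, 0.4293719900193202, -0.3991214012779391]] [-0.28935914  0.2695243   0.93091487] [0.04338758 0.         0.         0.         0.        ]
top [[353.5019758071594, 0.0, 251.77806324092862], [0.0, 353.5019758071594, 191.34723624797667], [0.0, 0.0, 1.0]] [[-0.016433388539900465, -0.9995788642618585, -0.023917313019438953], [-0.9988570680578801, 0.01748590115596261, -0.04448371445348257], [0.044883196542935044, 0.023158958995107268, -0.9987237662568919]] [-0.00482722  0.53805863  1.06534422] [-0.05901319  0.          0.          0.          0.        ]
```

View pics/top0.png

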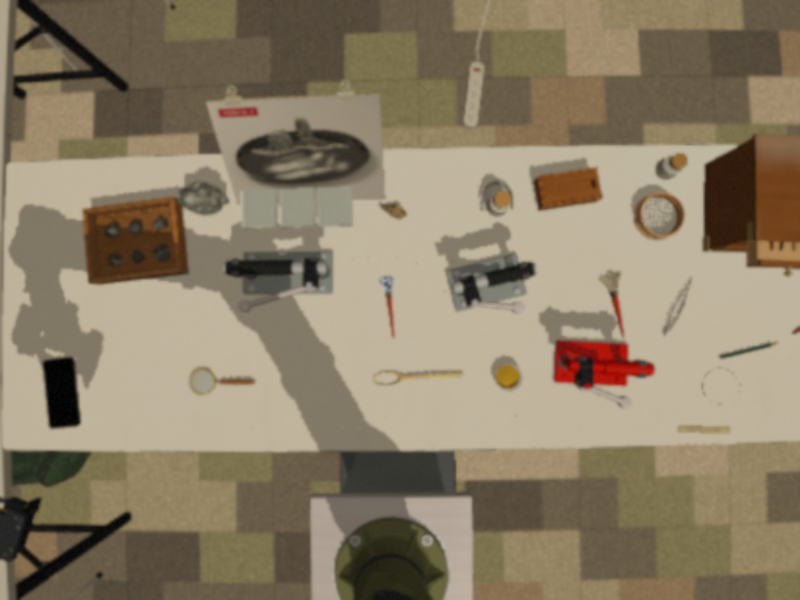

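View pics/scene0.png

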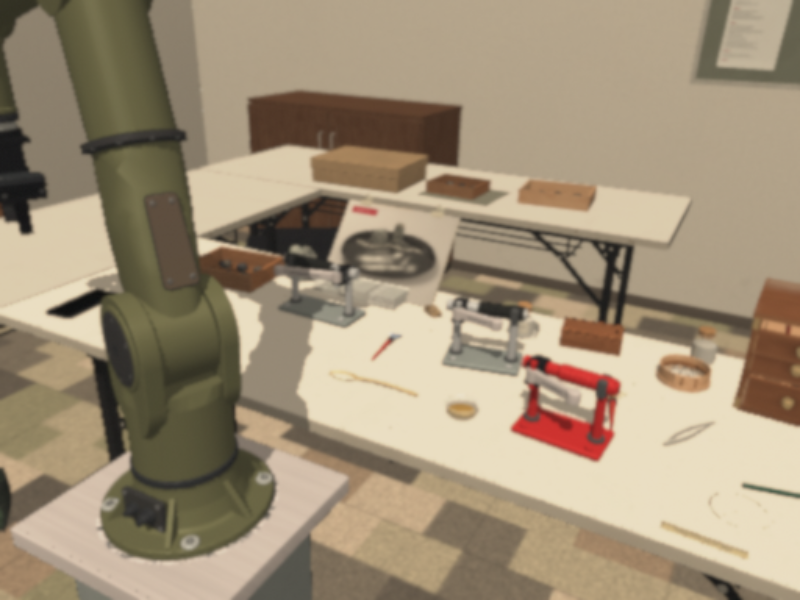

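Candidates (800x600 top view): the grey long stand at (280,272) has its lever tip at (245,306). The grey short stand at (488,282) has its pivot at (465,290) and lever tip at (520,307). The red lookalike at (592,363) is not meant. Next I'll measure both grey stands and check them in one crop.

```bash
cat >h.py <<'E'
import numpy as np,cv2
def cloud(d):
    h,w=d["range_z"].shape
    u,v=np.meshgrid(np.arange(w),np.arange(h))
    p=cv2.undistortPoints(np.stack([u,v],-1).reshape(-1,1,2).astype(np.float64),d["K"],d["distortion"]).reshape(h,w,2)
    z=d["range_z"][...,None]
    c=np.concatenate([p*z,z],-1)
    return (c-d["t"])@d["R"]   # R^T(c-t)
def proj(d,X):
    return cv2.projectPoints(np.array(X,float).reshape(-1,1,3),cv2.Rodrigues(d["R"])[0],d["t"],d["K"],d["distortion"])[0].reshape(-1,2)
def ray(d,uv,z):
    p=cv2.undistortPoints(np.array(uv,float).reshape(-1,1,2),d["K"],d["distortion"]).reshape(-1,2)
    D=np.c_[p,np.ones(len(p))]@d["R"]; C=-d["R"].T@d["t"]
    return C+D*((z-C[2])/D[:,2])[:,None]
E
python3 - <<'E'
from h import *
d=dict(np.load("top0.npz"));W=cloud(d)
im=d["color"]
for n,(u0,u1,v0,v1) in dict(long=(135,220,150,205),short=(278,350,152,208)).items():
    P=W[v0:v1,u0:u1]; c=im[v0:v1,u0:u1].astype(int)
    print(n,"hist z",np.histogram(P[...,2],bins=[-.02,-.005,.005,.009,.016,.03,.06,.09,.1,.11,.115,.12,.125,.13,.14,.2])[0])
    for lo,hi in((.008,.017),(.085,.145)):
        m=((P[...,2]>lo)&(P[...,2]<hi))
        k,l,st,_=cv2.connectedComponentsWithStats(m.astype(np.uint8))
        b=1+np.argmax(st[1:,4]); q=P[l==b]
        r=cv2.minAreaRect((q[:,:2]*1000).astype(np.float32));print(lo,len(q),r,cv2.boxPoints(r).round().tolist())
    cr=cv2.resize(im[v0:v1,u0:u1,::-1],None,fx=6,fy=6,interpolation=cv2.INTER_CUBIC)
    cv2.imwrite(f"pics/c_{n}.png",cr)
a=cv2.imread("pics/c_long.png");b=cv2.imread("pics/c_short.png")
o=np.zeros((a.shape[0]+b.shape[0],max(a.shape[1],b.shape[1]),3),np.uint8);o[:a.shape[0],:a.shape[1]]=a;o[a.shape[0]:,:b.shape[1]]=b
o=o[:,:800];o=cv2.resize(o,None,fx=min(1,600/o.shape[0]),fy=min(1,600/o.shape[0]));print(o.shape)
cv2.imwrite("pics/crops.png",o)
E
```

```text
long hist z [  49 2781  117  728   46    6    0   13   34   64  334  351  115   23
    0]
0.008 409 ((595.2900390625, 194.79176330566406), (175.8021697998047, 80.7021484375), 88.76688385009766) [[553.0, 108.0], [634.0, 106.0], [638.0, 282.0], [557.0, 284.0]]
0.085 934 ((563.3372802734375, 196.10035705566406), (184.58424377441406, 93.64933776855469), 89.97008514404297) [[516.0, 104.0], [610.0, 104.0], [610.0, 288.0], [517.0, 288.0]]
short hist z [  36 2442   94  626   39    0    0   11   15   54  265  287  105   28
    0]
0.008 343 ((592.6868896484375, -188.50697326660156), (35.8455924987793, 144.98045349121094), 14.610485076904297) [[557.0, -123.0], [594.0, -263.0], [628.0, -254.0], [592.0, -114.0]]
0.085 765 ((541.5789184570312, -200.25816345214844), (85.91482543945312, 150.59808349609375), 12.80852222442627) [[483.0, -136.0], [516.0, -283.0], [600.0, -264.0], [567.0, -117.0]]
(600, 459, 3)
```

View pics/crops.png

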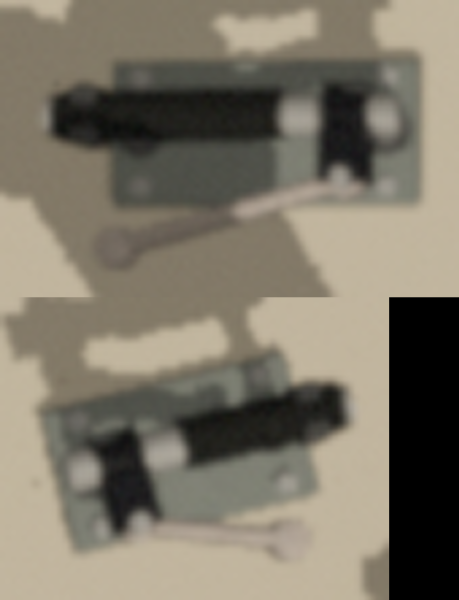

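The crop confirms both: grey plates, lever pivots at the black clamps (long on the right, short on the left), levers angled out towards the robot. Now the lever lines.

```bash
python3 - <<'E'
from h import *
d=dict(np.load("top0.npz"));W=cloud(d);im=d["color"].astype(int)
for n,(u0,u1,v0,v1),sg in (("long",(135,220,150,205),1),("short",(278,350,152,208),-1)):
    P=W[v0:v1,u0:u1].reshape(-1,3)
    c=P[(P[:,2]>.112)&(P[:,2]<.14)]
    dark=im[v0:v1,u0:u1].reshape(-1,3).sum(1)[(P[:,2]>.112)&(P[:,2]<.14)]
    # bar: fit from dark points
    q=P[(P[:,2]>.008)&(P[:,2]<.017)]
    r=cv2.minAreaRect((q[:,:2]*1000).astype(np.float32));bx=cv2.boxPoints(r)
    print(n,"plate",np.round(r[0],1),np.round(r[1],1),r[2])
    a=np.radians(r[2]); a=(a+np.pi/4)%(np.pi/2)-np.pi/4
    ex=np.array([np.cos(a),np.sin(a)]);ey=np.array([-ex[1],ex[0]]);o=np.array(r[0])/1000
    print("yaw",np.degrees(a))
    L=np.c_[(c[:,:2]-o)@ex,(c[:,:2]-o)@ey]
    # per-y-slice profile
    for y in np.arange(-.1,.101,.01):
        s=np.abs(L[:,1]-y)<.005
        x=np.sort(L[s,0]); 
        if len(x)<1: continue
        g=np.split(x,np.where(np.diff(x)>.007)[0]+1)
        print(round(y*1000),[(round(k[0]*1000),round(k[-1]*1000),len(k)) for k in g])
    lv=c[(L[:,0]<-.032)]
    print("lever n",len(lv),"z med",np.median(lv[:,2]))
    f=cv2.fitLine((lv[:,:2]).astype(np.float32),cv2.DIST_HUBER,0,1e-4,1e-4).ravel();print("line",f,"ang",np.degrees(np.arctan2(f[1],f[0])))
    t=(lv[:,:2]-f[2:])@f[:2];print("ends",f[2:]+f[:2]*t.min(),f[2:]+f[:2]*t.max())
E
```

```text
long plate [594.6 194.7] [175.   84.1] 89.50641632080078
yaw -0.4935836791992233
-90 [(-11, 10, 22)]
-80 [(-13, 12, 31)]
-70 [(-43, 15, 80)]
-60 [(-44, 15, 74)]
-50 [(-43, 12, 52)]
-40 [(-46, -35, 16), (-10, 10, 25)]
-30 [(-49, -40, 12), (-12, 10, 31)]
-20 [(-52, -40, 15), (-13, 13, 35)]
-10 [(-54, -46, 13), (-12, 13, 34)]
0 [(-57, -48, 13), (-12, 13, 33)]
10 [(-60, -51, 14), (-12, 10, 32)]
20 [(-65, -54, 13), (-12, 13, 32)]
30 [(-67, -56, 15), (-12, 11, 33)]
40 [(-70, -59, 11), (-12, 11, 30)]
50 [(-79, -59, 27), (-12, 11, 33)]
60 [(-79, -59, 22), (-15, 13, 37)]
70 [(-15, 13, 36)]
80 [(-15, 13, 33)]
90 [(-11, 11, 18)]
lever n 214 z med 0.11925480032148095
line [ 0.2579799  -0.9661503   0.54117     0.19500743] ang -75.04977
ends [0.52386326 0.25982221] [0.56073592 0.12173188]
short plate [ 568.3 -194.3] [ 83.9 144.5] 13.014297485351562
yaw 13.01429748535156
-80 [(-1, -1, 1)]
-70 [(-13, 10, 27)]
-60 [(-16, 15, 35)]
-50 [(-15, 15, 46)]
-40 [(-65, -56, 3), (-14, 12, 34)]
-30 [(-70, -51, 26), (-12, 12, 34)]
-20 [(-70, -52, 22), (-13, 13, 35)]
-10 [(-59, -49, 14), (-13, 12, 35)]
0 [(-57, -46, 15), (-13, 12, 32)]
10 [(-54, -41, 14), (-13, 12, 35)]
20 [(-49, -38, 16), (-10, 10, 28)]
30 [(-46, -36, 15), (-9, 9, 25)]
40 [(-42, 15, 71)]
50 [(-43, 14, 80)]
60 [(-39, 15, 54)]
70 [(-11, 10, 28)]
80 [(-3, -3, 1)]
lever n 158 z med 0.11923472090408951
line [ 0.08531387  0.9963541   0.51881176 -0.19924387] ang 85.10592
ends [ 0.51492195 -0.24467183] [ 0.52350334 -0.14445234]
```

```bash
cat >>h.py <<'E'
from scipy.spatial.transform import Rotation as Ro
def head(R): return np.degrees(np.arctan2(R[1,1],R[0,1]))
def show(s):
    R=Ro.from_rotvec(s["tool_rot"]).as_matrix()
    print("t",round(s["time"],2),"p",(s["position"]*1000).round(1),"head",round(head(R),1),"tilt",R[:,2].round(3),"F",s["ft_force"].round(2),"g",round(s["grip_width"],2))
    return R
def plan(tgt,hd,n):
    from bench import ctrl
    s=ctrl.get_state();R=show(s);p=s["position"]*1000
    dy=np.radians(hd-head(R));tw=-dy/n;step=(np.array(tgt)-p)/n
    for i in range(n):
        print((R.T@step).round(1).tolist(),round(tw,3)); R=R@Ro.from_rotvec([0,0,tw]).as_matrix()
E
python3 -c "
from h import *;plan([470,218,188],0,10)"
```

```text
t 0.1 p [220.8 610.8 188.1] head 70.1 tilt [-0.    -0.002 -1.   ] F [ 0.59 -0.31  0.34] g 1.0
[-36.8, -28.5, 0.1] 0.122
[-40.0, -23.8, 0.1] 0.122
[-42.6, -18.7, 0.1] 0.122
[-44.6, -13.4, 0.1] 0.122
[-45.9, -7.8, 0.1] 0.122
[-46.5, -2.2, 0.1] 0.122
[-46.4, 3.5, 0.1] 0.122
[-45.6, 9.2, 0.1] 0.122
[-44.1, 14.7, 0.1] 0.122
[-42.0, 19.9, 0.1] 0.122
```

```bash
python3 -m inch '[[-1,-37,-28,0,0.122],[-1,-40,-24,0,0.122],[-1,-43,-19,0,0.122],[-1,-45,-13,0,0.122],[-1,-46,-8,0,0.122]]' 10 && python3 -c "
from h import *;plan([470,218,188],0,6)"
```

```text
time: 0.72
position: [0.3442, 0.4097, 0.1845]
tool_rot: [-1.46, -2.779, 0.01]
ft_force: [0.7, 0.7, 0.4]
grip_width: 0.516
t 0.72 p [344.2 409.7 184.5] head 34.6 tilt [-0.005 -0.005 -1.   ] F [0.67 0.73 0.36] g 0.52
[-38.2, -0.9, -0.5] 0.101
[-38.1, 3.0, -0.5] 0.101
[-37.6, 6.8, -0.5] 0.101
[-36.7, 10.5, -0.5] 0.101
[-35.5, 14.2, -0.5] 0.101
[-33.9, 17.6, -0.5] 0.101
```

```bash
python3 -m inch '[[-1,-38,-1,0,0.1],[-1,-38,3,0,0.1],[-1,-38,7,0,0.1],[-1,-37,10,0,0.1],[-1,-36,14,0,0.1]]' && python3 -m inch '[[-1,-34,18,0,0.1],[-1,0,0,0,0]]' && python3 - <<'E'
from h import *
from bench import ctrl
plan([480,218,92],0,4)
d=ctrl.get_image("wrist");np.savez("w1.npz",**d);cv2.imwrite("pics/w1.png",d["color"][:,:,::-1])
W=cloud(d);print(np.histogram(W[...,2],bins=[-.01,.01,.05,.1,.13,.2])[0])
E
```

```text
time: 1.35
position: [0.4509, 0.241, 0.1839]
tool_rot: [-2.128, -2.31, 0.012]
ft_force: [-0.0, -0.6, -0.5]
grip_width: 0.019
time: 1.6
position: [0.4739, 0.2038, 0.1838]
tool_rot: [2.253, 2.188, -0.012]
ft_force: [-1.1, 0.2, -0.2]
grip_width: 0.003
t 1.6 p [473.9 203.8 183.8] head -1.7 tilt [-0.005 -0.006 -1.   ] F [-1.07  0.17 -0.16] g 0.0
[3.7, 1.5, 22.9] -0.007
[3.7, 1.6, 22.9] -0.007
[3.7, 1.6, 22.9] -0.007
[3.7, 1.6, 22.9] -0.007
[79251 20511  1124  6571     0]
```

View pics/w1.png

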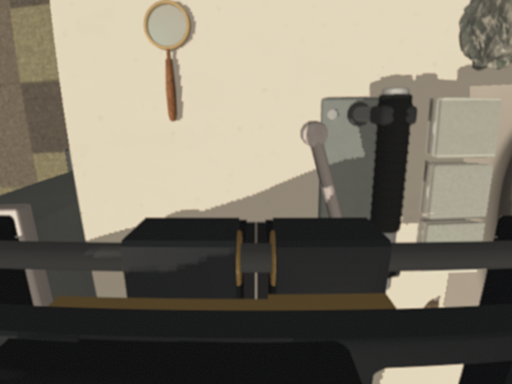

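```bash
python3 - <<'E'
from h import *
d=dict(np.load("w1.npz"));W=cloud(d)-np.array([.4739,.2038,.1838])
for v in (222,235,245,260,275,290):
    print(v,[(u,(W[v,u]*1000).round().astype(int).tolist()) for u in (100,130,150,200,230,240,250,262,275,300,340,370,385,420)])
E
```

```text
222 [(100, [-209, -65, -184]), (130, [-168, -66, -184]), (150, [-28, 39, 113]), (200, [-14, 38, 113]), (230, [-5, 39, 114]), (240, [-8, 11, 39]), (250, [-3, 9, 34]), (262, [4, 9, 34]), (275, [7, 38, 113]), (300, [14, 38, 114]), (340, [25, 37, 113]), (370, [34, 37, 113]), (385, [113, -29, -61]), (420, [208, -73, -174])]
235 [(100, [-212, -84, -184]), (130, [-31, 38, 122]), (150, [-25, 39, 123]), (200, [-12, 38, 123]), (230, [-5, 38, 124]), (240, [-3, 36, 119]), (250, [-2, 10, 54]), (262, [4, 9, 54]), (275, [7, 37, 122]), (300, [13, 38, 123]), (340, [23, 37, 123]), (370, [30, 37, 123]), (385, [115, -42, -62]), (420, [208, -90, -171])]
245 [(100, [-41, 34, 119]), (130, [-29, 38, 127]), (150, [-24, 37, 127]), (200, [-12, 37, 126]), (230, [-4, 38, 128]), (240, [-3, 33, 118]), (250, [0, 33, 118]), (262, [3, 33, 117]), (275, [6, 35, 122]), (300, [12, 37, 127]), (340, [22, 36, 125]), (370, [29, 36, 127]), (385, [33, 36, 127]), (420, [46, 32, 119])]
260 [(100, [-40, 31, 121]), (130, [-29, 34, 128]), (150, [-25, 33, 126]), (200, [-12, 34, 128]), (230, [-5, 33, 127]), (240, [-3, 30, 121]), (250, [0, 30, 121]), (262, [3, 30, 120]), (275, [6, 32, 124]), (300, [12, 33, 128]), (340, [22, 33, 128]), (370, [29, 32, 127]), (385, [33, 32, 127]), (420, [46, 28, 120])]
275 [(100, [-222, -143, -184]), (130, [-30, 29, 127]), (150, [-25, 30, 127]), (200, [-12, 30, 128]), (230, [-5, 29, 127]), (240, [-3, 26, 121]), (250, [-2, 4, 83]), (262, [3, 4, 83]), (275, [6, 27, 123]), (300, [12, 28, 126]), (340, [22, 29, 127]), (370, [29, 29, 128]), (385, [34, 28, 127]), (420, [223, -156, -184])]
290 [(100, [-227, -167, -184]), (130, [-30, 26, 127]), (150, [-25, 26, 128]), (200, [-13, 25, 127]), (230, [-5, 25, 127]), (240, [-4, 12, 106]), (250, [-2, -3, 83]), (262, [3, -3, 82]), (275, [6, 23, 125]), (300, [12, 25, 127]), (340, [22, 25, 128]), (370, [31, 23, 125]), (385, [34, 24, 127]), (420, [225, -179, -183])]
```

```bash
python3 -m inch '[[-1,4,2,24,-0.007],[-1,4,2,24,-0.007],[-1,4,2,24,-0.007],[-1,4,2,24,-0.007],[-1,0,0,0,0]]' && python3 -c "
from h import *;plan([505,217,92],0,4)"
```

```text
time: 2.28
position: [0.4768, 0.2296, 0.0846]
tool_rot: [-2.201, -2.235, 0.01]
ft_force: [0.3, 0.3, 0.2]
grip_width: 0.006
t 2.27 p [476.8 229.6  84.6] head 0.9 tilt [-0.008 -0.001 -1.   ] F [0.28 0.34 0.25] g 0.01
[-3.3, 7.0, -1.9] 0.004
[-3.2, 7.0, -1.9] 0.004
[-3.2, 7.0, -1.9] 0.004
[-3.2, 7.0, -1.9] 0.004
```

```bash
python3 -m inch '[[-1,-5,7,-2,0],[-1,-4,7,-2,0],[-1,-2,7,-2,0],[-1,0,5,0,0],[-1,0,0,0,0]]' && python3 -c "
from h import *;plan([520,217,92],0,4)"
```

```text
time: 2.9
position: [0.5072, 0.2197, 0.0947]
tool_rot: [-2.201, -2.237, 0.001]
ft_force: [-0.8, 0.3, 0.8]
grip_width: 0.007
t 2.9 p [507.2 219.7  94.7] head 0.9 tilt [-0.003  0.002 -1.   ] F [-0.85  0.34  0.83] g 0.01
[-0.7, 3.2, 0.7] 0.004
[-0.7, 3.2, 0.7] 0.004
[-0.7, 3.2, 0.7] 0.004
[-0.7, 3.2, 0.7] 0.004
```

```bash
python3 -m inch '[[-1,-0.5,4,1,0.004],[-1,-0.5,4,1,0],[-1,0,4,0,0]]';  python3 -m inch '[[-1,0,4,0,0],[-1,0,4,0,0]]'; python3 -m inch '[[-1,0.5,4,0,0],[-1,0.5,3,0,0]]'
```

```text
time: 3.28
position: [0.5193, 0.219, 0.0923]
tool_rot: [-2.205, -2.232, 0.002]
ft_force: [-0.5, 0.2, -0.1]
grip_width: 0.004
time: 3.52
position: [0.5278, 0.2192, 0.0921]
tool_rot: [-2.205, -2.232, 0.002]
ft_force: [-0.1, -0.1, -0.8]
grip_width: 0.006
time: 3.78
position: [0.5354, 0.2203, 0.092]
tool_rot: [-2.205, -2.232, 0.002]
ft_force: [0.5, -0.3, 0.0]
grip_width: 0.004
```

```bash
python3 - <<'E'
from h import *
from bench import ctrl
d=ctrl.get_image("wrist");np.savez("w2.npz",**d)
t=ctrl.get_image("scene");np.savez("s2.npz",**t)
u,v=proj(t,[[.55,.22,.11]])[0].astype(int);print(u,v)
c=t["color"][max(0,v-50):v+50,max(0,u-60):u+60,::-1]
a=cv2.resize(c,(480,400),interpolation=cv2.INTER_CUBIC);b=cv2.resize(d["color"][60:,150:450,::-1],(320,346))
o=np.zeros((400,800,3),np.uint8);o[:,:480]=a;o[:346,480:]=b;cv2.imwrite("pics/p2.png",o)
E
```

```text
191 171
```

View pics/p2.png

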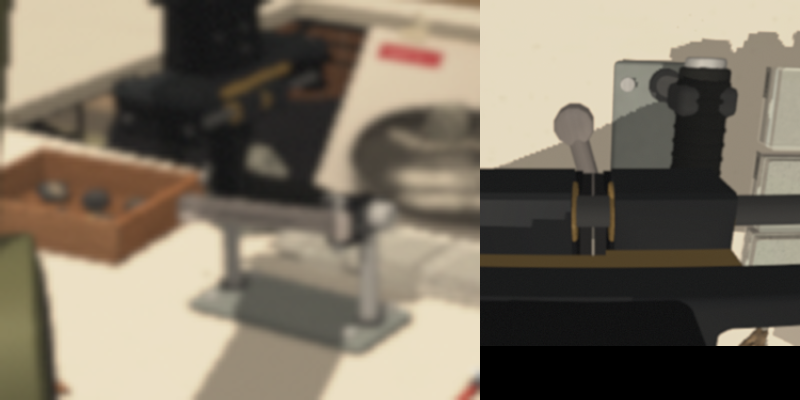

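```bash
python3 - <<'E'
from h import *
for f in ("w1.npz","w2.npz"):
    d=dict(np.load(f));W=cloud(d)
    m=(W[...,2]>.112)&(W[...,2]<.127)&(W[...,0]>.48)&(W[...,0]<.57)&(W[...,1]>.19)&(W[...,1]<.29)
    P=W[m];print(f,len(P))
    for y in np.arange(.19,.28,.008):
        q=P[abs(P[:,1]-y)<.004]
        if len(q): print(round(y,3),(q[:,0].min()*1000).round(1),(q[:,0].max()*1000).round(1),len(q),q[:,2].mean().round(4))
d=dict(np.load("w2.npz"));W=cloud(d)-np.array([.5354,.2203,.092])
m=(W[...,2]>.012)&(W[...,2]<.1)&(abs(W[...,0])<.025)&(abs(W[...,1])<.025);P=W[m]
for z in np.arange(.015,.1,.01):
    q=P[abs(P[:,2]-z)<.005]
    if len(q):print("fing",round(z,3),(q.min(0)*1000).round(),(q.max(0)*1000).round(),len(q))
E
```

```text
w1.npz 1302
0.19 535.8 546.7 52 0.1189
0.198 533.1 545.5 110 0.1189
0.206 531.0 542.7 113 0.1191
0.214 528.7 540.8 119 0.119
0.222 526.3 538.8 119 0.1191
0.23 524.1 535.9 120 0.1191
0.238 521.1 534.1 127 0.119
0.246 513.9 534.2 192 0.1197
0.254 513.7 534.1 251 0.1197
0.262 516.1 532.4 99 0.1188
w2.npz 1642
0.23 524.3 543.6 225 0.12
0.238 522.6 534.2 248 0.1191
0.246 514.3 534.6 407 0.1199
0.254 513.6 534.5 528 0.1198
0.262 516.0 532.8 234 0.1184
fing 0.015 [-3.  4. 12.] [ 2. 22. 20.] 32
fing 0.025 [-18.   7.  20.] [ 1. 25. 30.] 574
fing 0.035 [-9.  9. 32.] [ 9. 11. 40.] 137
fing 0.045 [-9.  9. 40.] [ 8. 11. 50.] 244
fing 0.055 [ -8. -10.  50.] [ 8. 11. 60.] 253
fing 0.065 [-6.  9. 60.] [ 6. 11. 67.] 70
fing 0.085 [-5. -9. 81.] [ 5.  5. 86.] 640
fing 0.095 [-5. -0. 91.] [  5.  11. 100.] 62
```

```bash
python3 - <<'E'
from h import *
for f,T in (("w1.npz",[.4739,.2038,.1838]),("w2.npz",[.5354,.2203,.092])):
    d=dict(np.load(f))
    for z in (0,.01,.02,.03,.04,.06): print(f,z,proj(d,np.array(T)+[0,.0095,z]).round())
    print("cam",(-d["R"].T@d["t"]-T).round(3),d["R"][2].round(3))
E
```

```text
w1.npz 0 [[255. 204.]]
w1.npz 0.01 [[255. 208.]]
w1.npz 0.02 [[255. 213.]]
w1.npz 0.03 [[255. 219.]]
w1.npz 0.04 [[255. 225.]]
w1.npz 0.06 [[255. 240.]]
cam [0.003 0.068 0.195] [-0.013 -0.253 -0.967]
w2.npz 0 [[256. 204.]]
w2.npz 0.01 [[256. 208.]]
w2.npz 0.02 [[256. 213.]]
w2.npz 0.03 [[256. 219.]]
w2.npz 0.04 [[256. 225.]]
w2.npz 0.06 [[256. 239.]]
cam [-0.     0.066  0.196] [-0.001 -0.246 -0.969]
```

```bash
python3 - <<'E'
from h import *
for f,T in (("w1.npz",[.4739,.2038,.1838]),("w2.npz",[.5354,.2203,.092])):
    d=dict(np.load(f));W=cloud(d)-T
    for u in (244,256,268):print(f,u,[(v,(W[v,u]*1000).round().astype(int).tolist()) for v in range(196,236,4)])
d=dict(np.load("w2.npz"));c=d["color"][150:310,160:350,::-1]
cv2.imwrite("pics/w2c.png",cv2.resize(c,None,fx=3.5,fy=3.5,interpolation=cv2.INTER_CUBIC))
E
```

```text
w1.npz 244 [(196, [-17, -35, -183]), (200, [-17, -40, -182]), (204, [-17, -45, -183]), (208, [-17, -51, -184]), (212, [-18, -56, -184]), (216, [-18, -61, -183]), (220, [-6, 11, 36]), (224, [-6, 11, 42]), (228, [-5, 11, 48]), (232, [-5, 11, 53])]
w1.npz 256 [(196, [-2, -35, -184]), (200, [-2, -40, -183]), (204, [-2, -46, -185]), (208, [-2, -51, -184]), (212, [-2, -57, -185]), (216, [-2, -62, -185]), (220, [-3, -67, -183]), (224, [1, 9, 37]), (228, [1, 9, 44]), (232, [1, 9, 49])]
w1.npz 268 [(196, [13, -36, -184]), (200, [13, -41, -184]), (204, [13, -46, -184]), (208, [13, -52, -184]), (212, [13, -57, -184]), (216, [13, -62, -184]), (220, [7, 11, 35]), (224, [7, 11, 42]), (228, [7, 10, 47]), (232, [7, 11, 53])]
w2.npz 244 [(196, [-7, 22, 29]), (200, [-7, 20, 29]), (204, [-7, 18, 29]), (208, [-7, 15, 29]), (212, [-7, 13, 28]), (216, [-7, 10, 28]), (220, [-7, 11, 36]), (224, [-6, 11, 42]), (228, [-6, 11, 48]), (232, [-6, 10, 53])]
w2.npz 256 [(196, [0, -9, -92]), (200, [0, -13, -91]), (204, [0, -17, -91]), (208, [0, 10, 12]), (212, [0, 11, 22]), (216, [0, 9, 25]), (220, [0, 7, 26]), (224, [0, 9, 38]), (228, [0, 9, 43]), (232, [0, 9, 50])]
w2.npz 268 [(196, [11, -9, -92]), (200, [11, -13, -92]), (204, [12, -17, -91]), (208, [12, -22, -93]), (212, [12, -25, -92]), (216, [12, -30, -92]), (220, [6, 11, 36]), (224, [6, 11, 42]), (228, [6, 11, 48]), (232, [6, 11, 55])]
```

View pics/w2c.png

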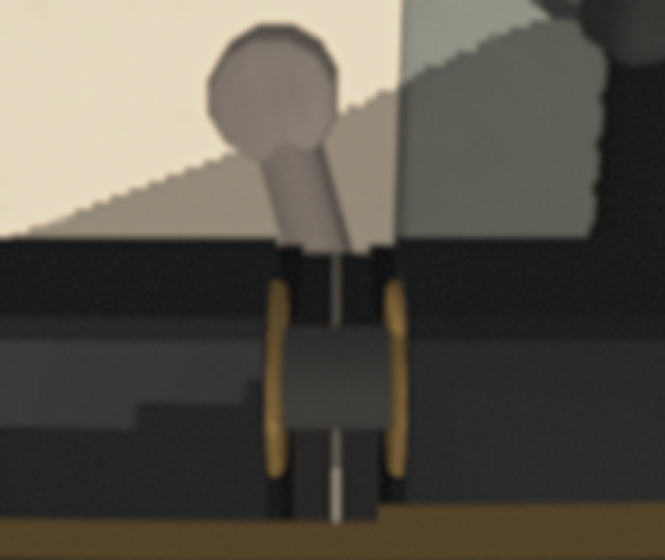

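The close-up shows the shut fingertips about 33 mm above the reported TCP, with tips at about z 0.125, just over the blade. Nothing was touched. I'll back out and descend 33 mm lower.

```bash
python3 -m inch '[[-1,0,0,-6,0],[-1,0,-18,0,0],[-1,0,-18,0,0],[-1,0,-15,0,0],[-1,0,0,0,0]]' && python3 -m inch '[[-1,0,0,13,0],[-1,0,0,13,0],[-1,0,0,11,0],[-1,0,0,0,0]]' && python3 -c "
from h import *;plan([510,217,59],0,4)"
```

```text
time: 4.5
position: [0.4834, 0.2199, 0.1001]
tool_rot: [-2.205, -2.232, -0.001]
ft_force: [-0.3, 0.0, -0.2]
grip_width: 0.007
time: 5.0
position: [0.4842, 0.2193, 0.0596]
tool_rot: [-2.207, -2.232, 0.001]
ft_force: [-0.3, -0.1, 1.0]
grip_width: 0.003
t 5.0 p [484.2 219.3  59.6] head 0.6 tilt [-0.002  0.002 -1.   ] F [-0.3  -0.05  1.01] g 0.0
[-0.6, 6.4, 0.1] 0.003
[-0.6, 6.5, 0.1] 0.003
[-0.6, 6.5, 0.1] 0.003
[-0.6, 6.5, 0.1] 0.003
```

```bash
python3 -m inch '[[-1,-2,7,0,0],[-1,-2,7,0,0],[-1,0,6,0,0],[-1,0,0,0,0]]'; python3 -m inch '[[-1,0,4,0,0],[-1,0,3,0,0]]';python3 -m inch '[[-1,0,3,0,0],[-1,0,3,0,0]]';python3 -m inch '[[-1,0,3,0,0],[-1,0,3,0,0]]'
```

```text
time: 5.5
position: [0.5072, 0.2152, 0.0603]
tool_rot: [-2.209, -2.232, -0.002]
ft_force: [0.6, -0.5, 0.3]
grip_width: 0.007
time: 5.75
position: [0.5144, 0.2155, 0.0605]
tool_rot: [-2.208, -2.232, -0.002]
ft_force: [0.2, -0.0, -0.0]
grip_width: 0.004
time: 6.0
position: [0.5199, 0.2161, 0.0604]
tool_rot: [-2.207, -2.232, -0.001]
ft_force: [-2.2, 0.4, 0.5]
grip_width: 0.006
time: 6.25
position: [0.5252, 0.217, 0.0602]
tool_rot: [-2.204, -2.231, 0.0]
ft_force: [-1.7, 0.1, 0.8]
grip_width: 0.007
```

```bash
python3 -m inch '[[-1,0.4,3,0,0],[-1,0.4,3,0,0]]'; python3 -m inch '[[-1,0.4,3,0,0],[-1,0.4,3,0,0]]';python3 -m inch '[[-1,0.4,3,0,0],[-1,0.4,2,0,0]]';python3 -m inch '[[-1,0,1,0,0],[-1,0,1,0,0]]'
```

```text
time: 6.5
position: [0.5311, 0.2183, 0.0602]
tool_rot: [-2.203, -2.231, 0.001]
ft_force: [-1.8, 0.8, 2.4]
grip_width: 0.003
time: 6.75
position: [0.537, 0.2192, 0.0601]
tool_rot: [-2.203, -2.231, 0.003]
ft_force: [-3.6, 0.5, 2.3]
grip_width: 0.006
time: 7.0
position: [0.5419, 0.2197, 0.06]
tool_rot: [-2.203, -2.231, 0.005]
ft_force: [-4.1, 0.2, 2.8]
grip_width: 0.011
time: 7.25
position: [0.5433, 0.2197, 0.0599]
tool_rot: [-2.202, -2.23, 0.007]
ft_force: [-6.2, 0.2, 4.1]
grip_width: 0.006
```

```bash
cat >>h.py <<'E'
def lever(name,o,yaw,sgn,ys):
    from bench import ctrl
    d=ctrl.get_image(name);W=cloud(d);a=np.radians(yaw);ex=np.array([np.cos(a),np.sin(a)]);ey=np.array([-ex[1],ex[0]])
    m=(W[...,2]>.112)&(W[...,2]<.1245);P=W[m];L=np.c_[(P[:,:2]-o)@ex,(P[:,:2]-o)@ey]*1000
    for y in ys:
        q=L[(abs(L[:,1]-y)<3)&(L[:,0]<-16)&(L[:,0]>-90)]
        if len(q): print(y,q[:,0].min().round(1),q[:,0].max().round(1),len(q))
    return d
E
python3 - <<'E'
from h import *
for n in("wrist","top"):
    print(n);d=lever(n,np.array([.5946,.1947]),-.5,1,range(-46,72,6));np.savez(n+"3.npz",**d)
show(__import__("bench").ctrl.get_state())
E
```

```text
wrist
14 -51.4 -50.9 4
32 -58.7 -45.2 227
38 -58.2 -44.5 34
44 -41.0 -31.3 78
50 -42.0 -16.2 268
56 -46.3 -26.2 455
62 -46.8 -16.2 621
68 -45.9 -16.0 654
top
-46 -38.0 -29.3 8
-40 -37.8 -29.2 8
-34 -37.9 -29.2 8
-28 -37.8 -29.3 7
-22 -37.8 -31.8 6
-16 -37.7 -32.0 6
-10 -37.5 -31.7 9
-4 -37.5 -31.7 6
14 -48.4 -48.4 1
t 7.35 p [543.2 219.7  59.9] head 0.7 tilt [-0.009  0.002 -1.   ] F [-5.93  0.55  3.12] g 0.0
```

```bash
python3 -m inch '[[-1,0,1.5,0,0],[-1,0,1.5,0,0]]';python3 - <<'E'
from h import *
d=lever("wrist",np.array([.5946,.1947]),-.5,1,range(44,72,6))
show(__import__("bench").ctrl.get_state())
d=dict(np.load("top0.npz"));W=cloud(d)
for o,yaw,h in(((.5946,.1947),-.5,85),((.5683,-.1943),13.,65)):
    a=np.radians(yaw);ex=np.array([np.cos(a),np.sin(a)]);ey=np.array([-ex[1],ex[0]])
    m=(W[...,2]>.118)&(W[...,2]<.14);P=W[m];L=np.c_[(P[:,:2]-o)@ex,(P[:,:2]-o)@ey]*1000
    q=L[(abs(L[:,0])<12)&(abs(L[:,1])<h)];print("bar slope",np.polyfit(q[:,1],q[:,0],1),len(q))
E
```

```text
time: 7.6
position: [0.5431, 0.2197, 0.0599]
tool_rot: [-2.199, -2.227, 0.014]
ft_force: [-8.9, 0.2, 5.7]
grip_width: 0.006
44 -40.8 -31.1 72
50 -42.1 -30.8 269
56 -45.6 -25.7 455
62 -46.6 -16.1 624
68 -45.4 -16.0 651
t 7.65 p [543.1 219.7  59.9] head 0.7 tilt [-0.015  0.002 -1.   ] F [-8.28 -0.39  6.72] g 0.01
bar slope [ 0.00310084 -0.25576058] 437
bar slope [-0.00404273 -0.05333408] 345
```

```bash
python3 -m inch '[[-1,0,0.3,0,0],[-1,0,0.3,0,0],[-1,0,0.3,0,0],[-1,0,0.3,0,0],[-1,0,0.3,0,0]]'
```

```text
time: 8.28
position: [0.5426, 0.2196, 0.06]
tool_rot: [-2.196, -2.226, 0.02]
ft_force: [-5.2, -0.3, 3.2]
grip_width: 0.006
```

```bash
python3 -m inch '[[-1,0,1,0,0],[-1,0,0.6,0,0]]'; python3 -m inch '[[-1,0,-5,0,0],[-1,-0.5,-8,0,0],[-1,-0.5,-10,0,0],[-1,-1,-15,0,0],[-1,-1,-15,0,0]]'; python3 -m inch '[[-1,0,-12,0,0],[-1,0,0,0,0]]'; python3 - <<'E'
from h import *
lever("top",np.array([.5946,.1947]),-.5,1,range(-40,72,10))
plan([460,205,160],0,4)
E
```

```text
time: 8.52
position: [0.5425, 0.2196, 0.06]
tool_rot: [-2.195, -2.224, 0.024]
ft_force: [-6.2, -0.2, 4.3]
grip_width: 0.002
time: 9.15
position: [0.4898, 0.2142, 0.061]
tool_rot: [-2.2, -2.226, 0.018]
ft_force: [-0.2, 0.2, -0.9]
grip_width: 0.003
time: 9.4
position: [0.476, 0.2147, 0.0616]
tool_rot: [-2.199, -2.227, 0.015]
ft_force: [0.1, 0.2, -0.6]
grip_width: 0.007
-40 -45.9 -37.8 8
-30 -48.9 -40.4 10
-20 -51.4 -43.2 8
-10 -54.2 -45.7 9
0 -56.9 -48.4 8
10 -59.5 -51.0 7
30 -65.0 -56.4 7
40 -67.7 -59.3 9
50 -73.1 -59.1 11
60 -70.3 -59.0 7
t 9.45 p [476.6 214.6  61.7] head 0.7 tilt [-0.015  0.001 -1.   ] F [-0.42 -0.98  0.71] g 0.0
[-2.3, -4.6, -24.5] 0.003
[-2.3, -4.5, -24.5] 0.003
[-2.3, -4.5, -24.5] 0.003
[-2.4, -4.5, -24.5] 0.003
```

Long lever pressed to its stop, held for over 1 s, and sprung back to its rest line. Now over to the short one.

```bash
python3 -m inch '[[-1,-2,-4,-25,0],[-1,-2,-4,-25,0],[-1,-2,-4,-25,0],[-1,-10,0,-25,0],[-1,-30,0,0,0]]' && python3 -c "
from h import *;plan([468,-212,160],13.2,9)"
```

```text
time: 10.07
position: [0.4689, 0.1698, 0.1654]
tool_rot: [-2.198, -2.232, 0.011]
ft_force: [-0.5, -0.6, 0.1]
grip_width: 0.001
t 10.07 p [468.9 169.8 165.4] head 0.9 tilt [-0.011  0.002 -1.   ] F [-0.48 -0.63  0.07] g 0.0
[-42.4, -0.8, 0.5] -0.024
[-42.4, -1.8, 0.5] -0.024
[-42.3, -2.8, 0.5] -0.024
[-42.2, -3.8, 0.5] -0.024
[-42.1, -4.8, 0.5] -0.024
[-42.0, -5.8, 0.5] -0.024
[-41.9, -6.8, 0.5] -0.024
[-41.7, -7.8, 0.5] -0.024
[-41.5, -8.8, 0.5] -0.024
```

```bash
python3 -m inch '[[-1,-42,-1,0,-0.024],[-1,-42,-2,0,-0.024],[-1,-42,-3,0,-0.024],[-1,-42,-4,0,-0.024],[-1,-42,-5,0,-0.024]]' && python3 -m inch '[[-1,-42,-6,0,-0.024],[-1,-42,-7,0,-0.024],[-1,-42,-8,0,-0.024],[-1,-42,-9,0,-0.024],[-1,0,0,0,0]]' && python3 - <<'E'
from h import *
plan([468,-212,60],13.2,5)
lever("wrist",np.array([.5683,-.1943]),13.2,-1,range(-40,60,8))
E
```

```text
time: 10.7
position: [0.4715, -0.0468, 0.167]
tool_rot: [-2.057, -2.369, 0.001]
ft_force: [0.3, 0.1, 0.2]
grip_width: 0.003
time: 11.32
position: [0.4729, -0.2295, 0.169]
tool_rot: [1.947, 2.46, 0.0]
ft_force: [0.2, 1.3, 0.7]
grip_width: 0.003
t 11.32 p [ 472.9 -229.5  169. ] head 13.3 tilt [ 0.003 -0.002 -1.   ] F [0.22 1.27 0.66] g 0.0
[3.7, -0.2, 21.8] 0.0
[3.7, -0.2, 21.8] 0.0
[3.7, -0.2, 21.8] 0.0
[3.7, -0.2, 21.8] 0.0
[3.7, -0.2, 21.8] 0.0
-32 -72.2 -72.2 1
-24 -72.7 -51.2 179
-16 -70.0 -16.2 132
-8 -61.6 -16.0 101
0 -58.8 -16.0 104
8 -55.8 -16.0 107
16 -52.9 -40.1 111
24 -49.9 -37.9 114
32 -47.0 -35.7 112
40 -44.2 -38.1 67
48 -45.3 -39.4 69
56 -43.2 -38.0 36
```

```bash
python3 -m inch '[[-1,5,-1,22,0],[-1,5,-1,22,0],[-1,5,-1,22,0],[-1,3,-1,22,0],[-1,0,-1,16,0]]' && python3 -m inch '[[-1,0,0,0,0]]' && python3 - <<'E'
from h import *
R=show(__import__("bench").ctrl.get_state())
p=__import__("bench").ctrl.get_state()["position"][:2];a=np.radians(13.2);ex=np.array([np.cos(a),np.sin(a)]);ey=np.array([-ex[1],ex[0]])
q=p-[.5683,-.1943];print("local",q@ex*1000,q@ey*1000)
E
```

```text
time: 12.0
position: [0.4693, -0.2034, 0.0632]
tool_rot: [1.931, 2.47, 0.01]
ft_force: [0.7, 0.1, 0.2]
grip_width: 0.005
time: 12.12
position: [0.4687, -0.2024, 0.0622]
tool_rot: [1.931, 2.473, 0.009]
ft_force: [-1.1, -0.2, 0.3]
grip_width: 0.005
t 12.12 p [ 468.7 -202.4   62.2] head 14.0 tilt [ 0.006  0.002 -1.   ] F [-1.13 -0.2   0.26] g 0.01
local -98.76967710311496 14.871784204400798
```

```bash
python3 -m inch '[[-1,-5,5,1,0.012],[-1,-5,6,1,0],[-1,-3,6,0,0],[-1,0,4,0,0],[-1,0,0,0,0]]'; python3 - <<'E'
from h import *
s=__import__("bench").ctrl.get_state();show(s)
p=s["position"][:2];a=np.radians(13.2);ex=np.array([np.cos(a),np.sin(a)]);ey=np.array([-ex[1],ex[0]])
q=p-[.5683,-.1943];print("local",q@ex*1000,q@ey*1000)
E
```

```text
time: 12.75
position: [0.4969, -0.2115, 0.0627]
tool_rot: [1.944, 2.457, 0.011]
ft_force: [0.8, -0.2, 0.2]
grip_width: 0.002
t 12.75 p [ 496.9 -211.5   62.7] head 13.3 tilt [ 0.011  0.    -1.   ] F [ 0.81 -0.16  0.22] g 0.0
local -73.47966179801696 -0.4504747713252799
```

```bash
python3 -m inch '[[-1,-0.3,3,1,0],[-1,-0.3,3,1,0]]'; python3 -m inch '[[-1,-0.5,3,0,0],[-1,-0.5,3,0,0]]'; python3 -m inch '[[-1,-0.5,3,0,0],[-1,-0.5,3,0,0]]'; python3 -m inch '[[-1,-0.5,2,0,0],[-1,-0.5,2,0,0]]'
```

```text
time: 13.0
position: [0.5024, -0.2109, 0.0607]
tool_rot: [1.945, 2.457, 0.011]
ft_force: [-2.3, -0.5, 0.5]
grip_width: 0.006
time: 13.25
position: [0.5077, -0.2113, 0.0606]
tool_rot: [1.946, 2.457, 0.009]
ft_force: [-1.9, -1.5, 0.4]
grip_width: 0.003
time: 13.5
position: [0.5135, -0.2115, 0.0606]
tool_rot: [1.948, 2.457, 0.007]
ft_force: [-2.8, -2.5, 2.0]
grip_width: 0.008
time: 13.75
position: [0.5174, -0.2113, 0.0606]
tool_rot: [1.948, 2.458, 0.007]
ft_force: [-4.3, -0.5, 1.5]
grip_width: 0.006
```

```bash
python3 -m inch '[[-1,-0.5,2,0,0],[-1,-0.3,1.5,0,0]]'; python3 -m inch '[[-1,0,1.2,0,0],[-1,0,1.2,0,0]]';python3 - <<'E'
from h import *
for n in("wrist","top"):
    print(n);d=lever(n,np.array([.5683,-.1943]),13.2,-1,range(-40,44,6));np.savez(n+"5.npz",**d)
s=__import__("bench").ctrl.get_state();show(s)
p=s["position"][:2];a=np.radians(13.2);ex=np.array([np.cos(a),np.sin(a)]);ey=np.array([-ex[1],ex[0]])
q=p-[.5683,-.1943];print("local",q@ex*1000,q@ey*1000)
E
```

```text
time: 14.0
position: [0.5205, -0.2109, 0.0603]
tool_rot: [1.949, 2.46, 0.006]
ft_force: [-3.6, -0.2, 2.6]
grip_width: 0.007
time: 14.25
position: [0.5205, -0.2109, 0.0603]
tool_rot: [-1.952, -2.461, -0.002]
ft_force: [-6.8, -0.7, 5.7]
grip_width: 0.008
wrist
-16 -51.0 -50.5 4
2 -56.5 -44.9 210
8 -57.9 -43.6 64
14 -40.6 -30.6 75
20 -40.7 -30.7 271
26 -40.7 -30.5 281
32 -40.7 -30.5 247
38 -43.0 -37.9 90
top
26 -37.8 -29.1 5
32 -38.5 -30.5 7
38 -39.8 -37.1 3
t 14.35 p [ 520.4 -210.9   60.3] head 13.2 tilt [ 0.     0.002 -1.   ] F [-7.19  0.16  6.07] g 0.01
local -50.38347769617397 -5.204223269515739
```

```bash
python3 -m inch '[[-1,0,0.8,0,0],[-1,0,0.8,0,0],[-1,0,0.8,0,0],[-1,0,0.8,0,0],[-1,0,1,0,0]]'; python3 - <<'E'
from h import *
from bench import ctrl
d=lever("wrist",np.array([.5683,-.1943]),13.2,-1,range(14,36,6))
t=ctrl.get_image("top");show(ctrl.get_state())
s=ctrl.get_image("scene");show(ctrl.get_state())
o=np.zeros((400,800,3),np.uint8);o[:,:400]=cv2.resize(t["color"][100:270,120:380,::-1],(400,262+138),interpolation=cv2.INTER_CUBIC)
u,v=proj(s,[[.55,-.2,.09]])[0].astype(int)
o[:,400:]=cv2.resize(s["color"][v-50:v+50,u-50:u+50,::-1],(400,400),interpolation=cv2.INTER_CUBIC);cv2.imwrite("pics/fin.png",o)
E
```

```text
time: 14.98
position: [0.5199, -0.2107, 0.0604]
tool_rot: [-1.949, -2.453, 0.004]
ft_force: [-5.8, -0.5, 4.8]
grip_width: 0.006
14 -40.9 -30.6 87
20 -40.7 -30.8 270
26 -40.7 -30.6 279
32 -40.7 -30.7 241
t 15.07 p [ 519.9 -210.8   60.4] head 13.1 tilt [-0.008  0.003 -1.   ] F [-6.41 -0.49  4.61] g 0.01
t 15.12 p [ 519.9 -210.8   60.4] head 13.1 tilt [-0.008  0.003 -1.   ] F [-6.15 -0.79  4.59] g 0.0
```

View pics/fin.png

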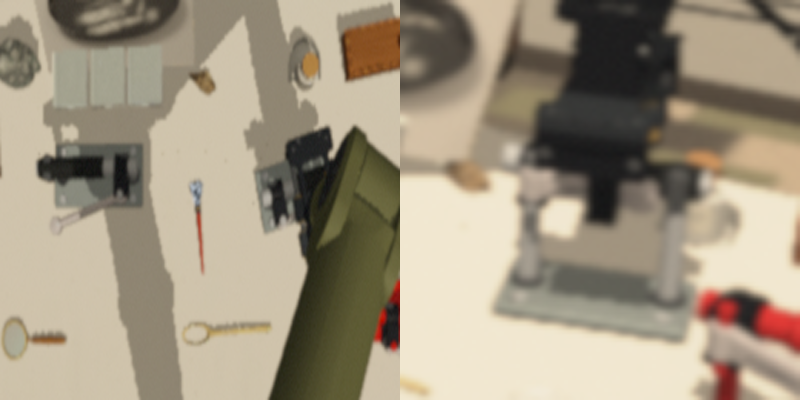

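The final view shows the long lever back out at (55,225), with the brush, spoon and other small items in place. The short lever is parallel to its bar under a steady 6 N.

```bash
python3 -c "
from bench import ctrl;print(ctrl.close_job());from h import *;show(ctrl.get_state())"
```

```text
the job is handed in; nothing more can be done
None
the job is handed in; nothing more can be done
```

I pressed the long lever to its stop with the backs of the shut fingers, held it for a little over 1 s, and let it spring back. I then pressed the short lever to its stop and handed the job in while still holding it there, at about 15 s of the 48 s allowed.

**Last checks:**
- **Long lever:** at the stop the force rose from about 4 N to 9 N with no further movement. Afterwards the camera showed it back on its rest line.
- **Short lever:** it is parallel to its bar to within about 0.3 mm over the 18 mm of blade visible past the fingers. The push is a steady 6 N and it isn't moving.
- **Bystanders:** the ones visible in the last top view (brush, spoon, loupe, rock and jar) look to be where they were. The arm hid the dish there, so I did not check it.

**Disagreements:**
- **Fingertip height:** the real fingertips sit about 33 mm higher than the reported tool position. My first approach to the long lever therefore passed just above the blade without touching it, so I backed out and came in lower.
- **Long lever angle:** at its stop the camera read it about 0.025 rad short of parallel. The firm stop and rising force show it was in, so I took that as measurement error.
- **Upward force:** the wrist showed a vertical force of up to about 6–7 N while pressing, which I did not explain.

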